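# Switch on the jeweller's bench in order

### The job

Get the jeweller's bench ready for soldering: with a fingertip, gently press the green switch cap (extractor fan) down until it is on, then the yellow one (lamp), then the blue one (pickle pot), in that order. Each cap stays down by itself. Leave the red switch off, do not pick up or shove any switch box or anything else on the bench, and finish with the hand clear.

Things in the scene. Friction and masses are not known exactly. Their poses are not given: they have to be found in the camera images.
- fan_box: Loose grey plastic switch box with a green cap (for the extractor fan; white four-blade fan sign). 100 (x) x 70 (y) x 42 mm high, 0.5 to 0.8 kg, stands free on the bench on its flat base. Origin: centre of its underside; z up; its x axis runs from the sign towards the cap (cap axis at x = +18 mm, y = 0).
- fan_top (a point): Centre of the top face of the green cap; moves with the cap. The cap is a flat-topped round button 36 mm across in a black collar (46 mm); when out its top is 66 mm above the bench (24 mm proud of the box), when fully in 52 mm (10 mm proud).
- fan_cap (a joint): How far the green cap is pressed in, m: 0 fully out, 0.014 fully in. Starts at 0 to 0.0015 (off). On from 0.007, about half way. It slides straight down; the push needed grows from 3 N at the start through 4.4 N at 0.007 to 6 N when fully in; pushed harder than 7.5 N there, the whole button gives springily up to 7 mm more (18 N) before a hard stop, and comes back. It catches by friction and stays where it is left, so there is no need to push it fully in.
- lamp_box: Loose grey plastic switch box with a yellow cap (for the bench lamp; white sun sign). 100 (x) x 70 (y) x 42 mm high, 0.5 to 0.8 kg, stands free on the bench on its flat base. Origin: centre of its underside; z up; its x axis runs from the sign towards the cap (cap axis at x = +18 mm, y = 0).
- lamp_top (a point): Centre of the top face of the yellow cap; moves with the cap. The cap is a flat-topped round button 36 mm across in a black collar (46 mm); when out its top is 66 mm above the bench (24 mm proud of the box), when fully in 52 mm (10 mm proud).
- lamp_cap (a joint): How far the yellow cap is pressed in, m: 0 fully out, 0.014 fully in. Starts at 0 to 0.0015 (off). On from 0.007, about half way. It slides straight down; the push needed grows from 3 N at the start through 4.4 N at 0.007 to 6 N when fully in; pushed harder than 7.5 N there, the whole button gives springily up to 7 mm more (18 N) before a hard stop, and comes back. It catches by friction and stays where it is left, so there is no need to push it fully in.
- pot_box: Loose grey plastic switch box with a blue cap (for the pickle pot; white cooking-pot sign). 100 (x) x 70 (y) x 42 mm high, 0.5 to 0.8 kg, stands free on the bench on its flat base. Origin: centre of its underside; z up; its x axis runs from the sign towards the cap (cap axis at x = +18 mm, y = 0).
- pot_top (a point): Centre of the top face of the blue cap; moves with the cap. The cap is a flat-topped round button 36 mm across in a black collar (46 mm); when out its top is 66 mm above the bench (24 mm proud of the box), when fully in 52 mm (10 mm proud).
- pot_cap (a joint): How far the blue cap is pressed in, m: 0 fully out, 0.014 fully in. Starts at 0 to 0.0015 (off). On from 0.007, about half way. It slides straight down; the push needed grows from 3 N at the start through 4.4 N at 0.007 to 6 N when fully in; pushed harder than 7.5 N there, the whole button gives springily up to 7 mm more (18 N) before a hard stop, and comes back. It catches by friction and stays where it is left, so there is no need to push it fully in.
- polisher_box: Loose grey plastic switch box with a red cap (for the polishing motor; white ring-and-dot wheel sign). 100 (x) x 70 (y) x 42 mm high, 0.5 to 0.8 kg, stands free on the bench on its flat base. Origin: centre of its underside; z up; its x axis runs from the sign towards the cap (cap axis at x = +18 mm, y = 0).
- polisher_top (a point): Centre of the top face of the red cap; moves with the cap. The cap is a flat-topped round button 36 mm across in a black collar (46 mm); when out its top is 66 mm above the bench (24 mm proud of the box), when fully in 52 mm (10 mm proud).
- polisher_cap (a joint): How far the red cap is pressed in, m: 0 fully out, 0.014 fully in. Starts at 0 to 0.0015 (off). On from 0.007, about half way. It slides straight down; the push needed grows from 3 N at the start through 4.4 N at 0.007 to 6 N when fully in; pushed harder than 7.5 N there, the whole button gives springily up to 7 mm more (18 N) before a hard stop, and comes back. It catches by friction and stays where it is left, so there is no need to push it fully in.
- bur_block: Bystander: loose wooden block 40 x 90 x 32 mm with a row of small burs standing in it (50 mm high in all). Origin: centre of its underside.
- jar: Bystander: small glass jar with white lid, 48 mm across, 62 mm high. Origin: centre of its underside.
- doming_block: Bystander: loose steel block 45 x 45 x 45 mm with round hollows. Origin: centre of its underside.
There are look-alikes about, which are no part of the job. Leave any brown or orange look-alike of the polisher_box alone.

How it is judged:
On the way, in this order (a step that is already met when the one before it is completed fails the run):
1. the green cap is pressed on (value of joint fan_cap above 0.007 m), for 0.2 s.
2. then the yellow cap is pressed on (value of joint each of fan_cap, lamp_cap above 0.007 m), for 0.2 s.
3. then the blue cap is pressed on (all of step 2 and value of joint pot_cap above 0.007 m), for 0.2 s.
At the end, for the whole second after the job is handed in: Green, yellow and blue caps are each pressed in by more than 7 mm of their 14 mm, the red one by less than 4 mm; the four boxes stand upright and still within 20 mm of where they started, and so do the bur block, jar and steel block (all of step 3 and value of joint polisher_cap below 0.004 m and distance of each of fan_box, lamp_box, pot_box, polisher_box, bur_block, jar, doming_block from where it was at the start of the episode below 0.02 m and angle between each of fan_box, lamp_box, pot_box, polisher_box's own z axis and vertical below 0.1 rad and linear speed of each of fan_box, lamp_box, pot_box, polisher_box below 0.02 m/s and angle between each of bur_block, jar, doming_block's own z axis and vertical below 0.2 rad); the robot touches nothing.
It fails at once if the yellow cap is pressed before the green one is on, or the blue cap before both are on ((value of joint lamp_cap above 0.004 m and not (value of joint fan_cap above 0.007 m)) or (value of joint pot_cap above 0.004 m and not (value of joint each of fan_cap, lamp_cap above 0.007 m))).
It fails at once if the red cap is pressed (value of joint polisher_cap above 0.004 m).
It fails at once if a switch box or its cap is pressed harder than 25 N (contact force between any of the arm, the fingers and fan_box above 25 N or contact force between any of the arm, the fingers and lamp_box above 25 N or contact force between any of the arm, the fingers and pot_box above 25 N or contact force between any of the arm, the fingers and polisher_box above 25 N).
It fails at once if a switch box is lifted by 8 mm, tipped or shoved 20 mm (height (world z) of any of fan_box, lamp_box, pot_box, polisher_box above 0.008 m or distance of any of fan_box, lamp_box, pot_box, polisher_box from where it was at the start of the episode above 0.02 m or angle between any of fan_box, lamp_box, pot_box, polisher_box's own z axis and vertical above 0.15 rad).
It fails at once if the bur block, the jar or the steel block is lifted, tipped or moved 20 mm (distance of any of bur_block, jar, doming_block from where it was at the start of the episode above 0.02 m or angle between any of bur_block, jar, doming_block's own z axis and vertical above 0.2 rad).
It also fails if it takes over 58 s, if anything falls off the work surface, if the arm or the gripper's body presses on something with over 40 N, if the wrist force passes 120 N, or if a joint passes its speed limit or range.

### The arm

A 6-joint arm with a two-finger parallel gripper is mounted at the origin on the work surface. World frame = base frame: x ahead of the robot, y to its left, z up, the work surface at z = 0. Lengths are in m, angles in rad, forces in N, time in s.
With the tool pointing down it reaches from about 0.325 to 0.775 m from the base axis. Payload 5.5 kg.
Tool frame: the origin (TCP) lies on the centre line of the jaws, within the pads' length; the fingertips stand 14 mm ahead of it and the grasp point (between the pads) lies 5 mm behind it; z points along the fingers, y is the line along which they close (so a half turn about z gives the same grasp; the last joint's range is limited). The gripper opens to 85 mm and grips with 20 to 120 N. Pads are 22 mm wide; open, the fingers measure 114 mm over their backs; the gripper's body (76 mm by 85 mm) begins 54 mm behind the grasp point. The pads swing forward as they close: fully open they stand 13 mm farther back than shut.
Start: joints at [-1.312, 0.091, 1.231, -0, 1.82, -0.057], TCP at [0.186, -0.57, 0.245] pointing down, gripper open.
Joint ranges: [-2.87, 2.87], [-0.86, 2.18], [0.17, 2.46], [-1.51, 4.65], [0.06, 2.69], [-2.65, 2.65]. Speed limits (rad/s): [2.57, 2.57, 3.01, 3.14, 3.14, 3.14].

### API

Orientations are given as a rotation vector (axis times angle).
In Python, from rig import manip gives the robot as it stands.
- The arm moves only by the tool drive_tool, never from a script. Its arguments are lists of equal length, an entry for each row: "linear": the shift along the tool's x, y, z in mm, a list of three; "twist": the turn, a rotation vector about the tool's x, y, z in degrees, a list of three; "gripper": the opening, from 0 (shut) to 1 (fully open). A call has 1 to 12 rows; each row is the pose to reach, as a shift and turn from the pose commanded when the call began, along the tool's axes at that moment; what a row does not reach only later rows make up. A row lasts 1/8 s, in which the tool goes at most 62.5 mm and 10.7 degrees, less where a joint would pass 70% of its speed; a pose out of reach is approached as far as the arm can. A call with a gripper value outside its range is refused whole. The fingers move at their own pace and stop on an object; "newtons" is the grip in N (left out, the last holds). Time passes only in rows, so rows that repeat a pose let the fingers close. It gives the time, the measured TCP pose, the force, the opening and the grip force at its end, in the units of the state.
- manip.sense(): the state, without advancing time (a new reading comes with each control period).
- manip.get_image(name): name is "side" or "top"; returns a dict with "img" (420x560x3 uint8, blue, green, red), "K" (3x3 intrinsics, pixels), "R" (3x3) and "t" (3): a world point X has camera coordinates R X + t. Camera axes: x right, y down, z forward; pixel columns grow to the right and rows downward; lengths in m; the calibration is good to about 2 mm. A picture is of the moment at which its call begins. There is no depth.
- manip.hand_in(): hands the job in; it is judged then, once.
The state is a dict: "clock": time; "joint_positions": joint angles; "qd": joint speeds; "joint_efforts": joint torques, N m; "ee_pos": TCP position; "orientation": TCP orientation; "wrist_force": force on the tool from outside, world axes, zero at the start; "torque": the same for the moment, N m; "gripper_width": finger opening in m; "grasp_force": force on a finger pad.
Only numpy, scipy, OpenCV 4.12 (cv2) and the standard library are available. Lean on these libraries where they do the work, as an engineer would, in place of code of your own. Each camera call takes 0.05 s, during which the arm holds its last target. There are 200 camera calls.

## Working session

There is one attempt and no reset: what is moved stays moved. The work goes in short steps, Python scripts to look and compute and a tool call to move; the robot and the scene stay as the last step left them, time stands still between calls to the robot, and variables do not carry over. Pictures are saved under pics/ and viewed, at most 10 in all, crops included, and the job is handed in when it is done.

Besides the shell and the picture viewer there is one more tool, called after "Emit:" as a command line: name --argument value ..., lists and objects as JSON in quotes. drive_tool: Moves the arm, as the interface text tells. Its arguments: {"type":"object","properties":{"linear":{"type":"array","items":{"type":"array","items":{"type":"number"}}},"twist":{"type":"array","items":{"type":"array","items":{"type":"number"}}},"gripper":{"type":"array","items":{"type":"number"}},"newtons":{"type":"number"}},"required":["linear","twist","gripper"]}

```bash
mkdir -p pics
python3 - <<'E'
from rig import manip
import cv2,numpy as np
s=manip.sense(); print({k:np.round(v,3).tolist() for k,v in s.items()})
for n in("top","side"):
    d=manip.get_image(n); cv2.imwrite(f"pics/{n}0.png",d["img"]); print(n,d["K"].tolist(),np.round(d["R"],3).tolist(),d["t"], (-d["R"].T@d["t"]))
E
```

```text
{'clock': 0.0, 'joint_positions': [-1.312, 0.092, 1.232, -0.0, 1.82, -0.057], 'qd': [-0.001, 0.0, -0.002, 0.0, -0.002, -0.0], 'joint_efforts': [0.0, -45.873, -41.802, -0.0, 0.012, 0.0], 'ee_pos': [0.186, -0.57, 0.244], 'orientation': [-3.101, -0.494, 0.0], 'wrist_force': [-0.07, -0.171, 0.777], 'torque': [-0.024, 0.026, 0.036], 'grasp_force': 0.0, 'gripper_width': 0.085}
top [[384.6162681397286, 0.0, 281.54226763264927], [0.0, 384.6162681397286, 206.89554276692272], [0.0, 0.0, 1.0]] [[0.01, -1.0, -0.009], [-0.992, -0.009, -0.123], [0.122, 0.01, -0.992]] [0.07664937 0.54253739 0.7966672 ] [0.44015204 0.0731707  0.85779532]
side [[496.79684749913616, 0.0, 295.5567341310861], [0.0, 496.79684749913616, 208.65713396592113], [0.0, 0.0, 1.0]] [[-0.916, -0.4, 0.015], [-0.296, 0.653, -0.697], [0.269, -0.644, -0.716]] [0.51878832 0.16455321 1.30746495] [0.17202734 0.94157411 1.0438048 ]
```

View pics/top0.png

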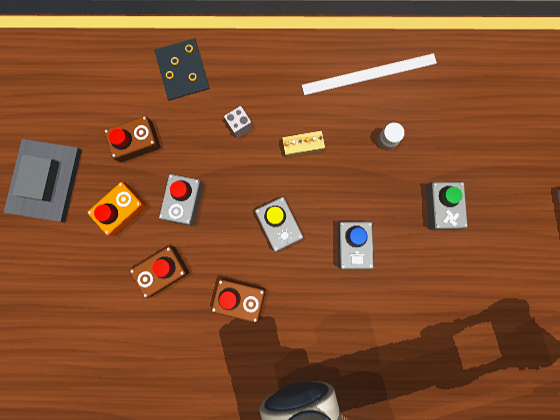

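View pics/side0.png

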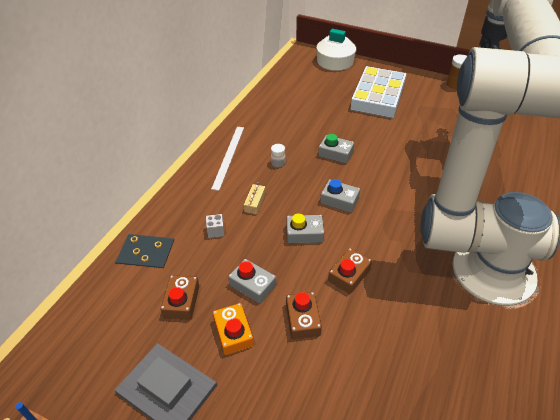

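The top view shows the green cap at (453,196), yellow at (275,216) and blue at (357,236). The grey box with the red cap is at (179,190), and the brown and orange boxes are look-alikes. The side view shows the same boxes: green (332,141), blue (335,187), yellow (299,222).

```bash
cat > h.py <<'E'
from rig import manip
import cv2,numpy as np
from scipy.spatial.transform import Rotation as Ro
HUE={"green":(50,80),"yellow":(24,35),"blue":(100,125)}
GUESS={"top":{"green":(453,196),"yellow":(275,216),"blue":(357,236)},"side":{"green":(332,141),"yellow":(299,222),"blue":(335,187)}}
def px(im,cam,c):
    hsv=cv2.cvtColor(im,cv2.COLOR_BGR2HSV); lo,hi=HUE[c]
    m=cv2.inRange(hsv,(lo,130,60),(hi,255,255))
    n,l,st,ce=cv2.connectedComponentsWithStats(m)
    i=min((i for i in range(1,n) if st[i,4]>25),key=lambda i:np.hypot(*(ce[i]-GUESS[cam][c])))
    v=hsv[...,2][l==i]; b=(l==i)&(hsv[...,2]>0.8*np.percentile(v,90))  # lit top face
    ys,xs=np.nonzero(b); return np.array([xs.mean(),ys.mean()]),len(xs),st[i].tolist()
def ray(d,p):
    C=-d["R"].T@d["t"]; v=d["R"].T@np.linalg.inv(d["K"])@[*p,1]; return C,v/np.linalg.norm(v)
def plane(d,p,z):
    C,v=ray(d,p); return C+v*(z-C[2])/v[2]
def tri(a,b):
    A=np.zeros((3,3));y=np.zeros(3)
    for C,v in(a,b):
        P=np.eye(3)-np.outer(v,v);A+=P;y+=P@C
    return np.linalg.solve(A,y)
def caps():
    D={n:manip.get_image(n) for n in("top","side")};o={}
    for c in HUE:
        pt,n1,s1=px(D["top"]["img"],"top",c);ps,n2,s2=px(D["side"]["img"],"side",c)
        o[c]=tri(ray(D["top"],pt),ray(D["side"],ps))
        print(c,pt.round(1),n1,s1,ps.round(1),n2,s2,"tri",o[c].round(4),"top@66",plane(D["top"],pt,.066).round(4),"side@66",plane(D["side"],ps,.066).round(4))
    return o
def shift(target):
    s=manip.sense();R=Ro.from_rotvec(s["orientation"]);print("shift mm",(R.inv().apply(np.array(target)-s["ee_pos"])*1000).round(1))
E
python3 - <<'E'
from h import *
for c,p in caps().items(): shift([p[0],p[1],.12])
E
```

```text
green [453.6 194.6] 205 [445, 187, 17, 17, 231] [331.5 136.6] 52 [326, 134, 11, 12, 106] tri [ 0.564  -0.274   0.0703] top@66 [ 0.5666 -0.2753  0.066 ] side@66 [ 0.5637 -0.2798  0.066 ]
yellow [274.6 214.7] 219 [267, 206, 17, 18, 242] [298.2 218. ] 97 [292, 214, 13, 14, 156] tri [0.5196 0.095  0.0686] top@66 [0.5214 0.0955 0.066 ] side@66 [0.519  0.0925 0.066 ]
blue [358.  235.6] 219 [350, 227, 17, 18, 248] [335.  182.9] 69 [329, 179, 12, 14, 136] tri [ 0.478  -0.0762  0.0687] top@66 [ 0.4799 -0.0762  0.066 ] side@66 [ 0.477  -0.0796  0.066 ]
shift mm [ 451.  -164.1  124.8]
shift mm [ 523.4 -528.6  125.2]
shift mm [ 430.7 -378.8  125. ]
```

Emit:
drive_tool --linear '[[57,-20,11],[114,-40,22],[170,-60,33],[226,-81,44],[282,-102,55],[338,-123,66],[394,-143,77],[452,-163,90],[452,-163,90],[452,-163,90]]' --twist '[[0,0,0],[0,0,0],[0,0,0],[0,0,0],[0,0,0],[0,0,0],[0,0,0],[0,0,0],[0,0,0],[0,0,0]]' --gripper '[0,0,0,0,0,0,0,0,0,0]' --newtons 20

```text
clock: 1.45
ee_pos: [0.5652, -0.2749, 0.1548]
orientation: [-3.102, -0.495, 0.002]
wrist_force: [0.1, -0.2, 0.3]
gripper_width: -0.0002
grasp_force: 0.0
```

Run:
```python
from h import *
s=manip.sense();print(s["ee_pos"],s["clock"],s["wrist_force"],s["gripper_width"]);shift([.5655,-.2755,.09])
d=manip.get_image("side");cv2.imwrite("pics/s1.png",cv2.resize(d["img"][60:240,230:430],None,fx=3,fy=3))
```

```text
[ 0.56523324 -0.27493773  0.15483963] 1.45 [ 0.05066686 -0.22555109  0.34431364] -0.00017513982482501983
shift mm [ 0.1  0.6 64.8]
```

View pics/s1.png

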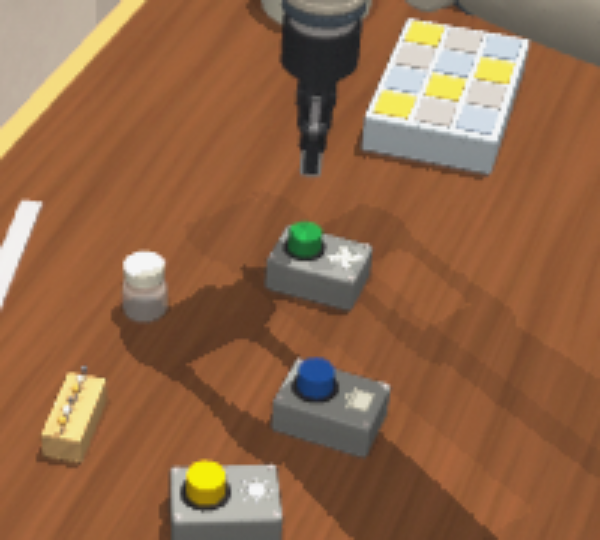

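The closed fingertips, near crop pixel (312,172), are above the green cap at (305,238) with free space around them. Next I'll descend to just above the cap.

Emit:
drive_tool --linear '[[0,0,20],[0,0,40],[0,0,54],[0,0,56],[0,0,58],[0,0,60],[0,0,62],[0,0,63],[0,0,64],[0,0,64]]' --twist '[[0,0,0],[0,0,0],[0,0,0],[0,0,0],[0,0,0],[0,0,0],[0,0,0],[0,0,0],[0,0,0],[0,0,0]]' --gripper '[0,0,0,0,0,0,0,0,0,0]'

```text
clock: 2.75
ee_pos: [0.5653, -0.275, 0.0912]
orientation: [-3.102, -0.494, 0.0]
wrist_force: [0.1, -0.1, 0.4]
gripper_width: -0.0001
grasp_force: 0.0
```

Emit:
drive_tool --linear '[[0,0,4],[0,0,8],[0,0,10],[0,0,12],[0,0,14],[0,0,15],[0,0,16],[0,0,17],[0,0,17]]' --twist '[[0,0,0],[0,0,0],[0,0,0],[0,0,0],[0,0,0],[0,0,0],[0,0,0],[0,0,0],[0,0,0]]' --gripper '[0,0,0,0,0,0,0,0,0]'

```text
clock: 3.88
ee_pos: [0.5654, -0.275, 0.0743]
orientation: [3.102, 0.494, 0.0]
wrist_force: [-1.8, 0.4, 3.2]
gripper_width: 0.0001
grasp_force: 1.8
```

Emit:
drive_tool --linear '[[0,0,1],[0,0,2],[0,0,3],[0,0,4],[0,0,5],[0,0,6],[0,0,6],[0,0,6]]' --twist '[[0,0,0],[0,0,0],[0,0,0],[0,0,0],[0,0,0],[0,0,0],[0,0,0],[0,0,0]]' --gripper '[0,0,0,0,0,0,0,0]'

```text
clock: 4.88
ee_pos: [0.5654, -0.2751, 0.0682]
orientation: [3.102, 0.494, 0.0]
wrist_force: [-1.7, 0.9, 4.4]
gripper_width: 0.0
grasp_force: 2.1
```

Emit:
drive_tool --linear '[[0,0,1],[0,0,2],[0,0,3],[0,0,3]]' --twist '[[0,0,0],[0,0,0],[0,0,0],[0,0,0]]' --gripper '[0,0,0,0]'

```text
clock: 5.38
ee_pos: [0.5654, -0.2751, 0.0659]
orientation: [3.102, 0.494, 0.0]
wrist_force: [-2.5, 2.6, 7.1]
gripper_width: 0.0002
grasp_force: 3.6
```

Emit:
drive_tool --linear '[[0,0,-10],[0,0,-40],[0,0,-85],[0,0,-85],[0,0,-85]]' --twist '[[0,0,0],[0,0,0],[0,0,0],[0,0,0],[0,0,0]]' --gripper '[0,0,0,0,0]'

```text
clock: 6.0
ee_pos: [0.5653, -0.275, 0.1497]
orientation: [-3.102, -0.494, 0.0]
wrist_force: [0.5, -0.3, -0.4]
gripper_width: -0.0002
grasp_force: 0.0
```

Run:
```python
from h import *
s=manip.sense();print(s["ee_pos"],s["clock"],s["wrist_force"]);shift([.520,.0945,.15])
d=manip.get_image("side");cv2.imwrite("pics/s2.png",cv2.resize(d["img"][60:240,230:430],None,fx=3,fy=3))
for c in HUE: print(c,px(d["img"],"side",c))
```

```text
[ 0.56531297 -0.27499572  0.1496696 ] 6.0 [ 0.49864844 -0.34502472 -0.44306105]
shift mm [ 7.170e+01 -3.653e+02 -2.000e-01]
green (array([331.25490196, 140.03921569]), 51, [326, 137, 11, 9, 74])
yellow (array([298.22680412, 218.        ]), 97, [292, 214, 13, 14, 155])
blue (array([335.17142857, 183.24285714]), 70, [329, 180, 12, 13, 133])
```

View pics/s2.png

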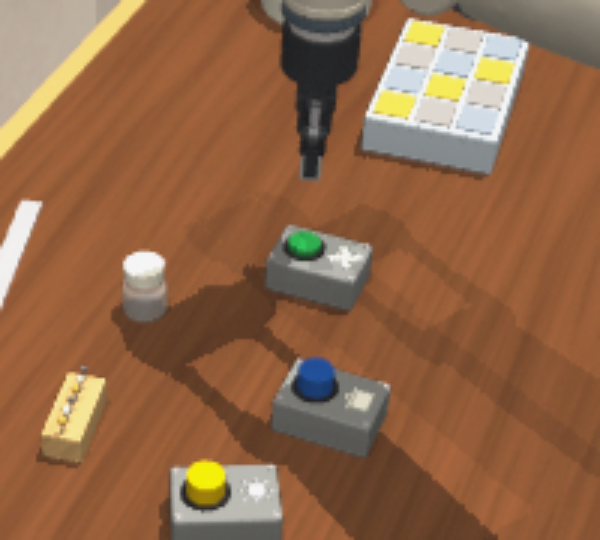

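The green cap, crop (305,243), is now down low in its collar, and its box has not moved. The yellow cap is next.

Emit:
drive_tool --linear '[[10,-52,0],[20,-104,0],[30,-156,0],[41,-208,0],[51,-260,0],[61,-312,0],[72,-365,0],[72,-365,0],[72,-365,0],[72,-365,20],[72,-365,50],[72,-365,60]]' --twist '[[0,0,0],[0,0,0],[0,0,0],[0,0,0],[0,0,0],[0,0,0],[0,0,0],[0,0,0],[0,0,0],[0,0,0],[0,0,0],[0,0,0]]' --gripper '[0,0,0,0,0,0,0,0,0,0,0,0]'

```text
clock: 7.55
ee_pos: [0.5189, 0.0929, 0.0864]
orientation: [-3.103, -0.491, 0.009]
wrist_force: [0.2, -0.0, -0.0]
gripper_width: -0.0
grasp_force: 0.0
```

Emit:
drive_tool --linear '[[0,0,0],[0,0,0],[0,0,4],[0,0,8],[0,0,10],[0,0,12],[0,0,14],[0,0,15],[0,0,16],[0,0,17],[0,0,18],[0,0,18]]' --twist '[[0,0,0],[0,0,0],[0,0,0],[0,0,0],[0,0,0],[0,0,0],[0,0,0],[0,0,0],[0,0,0],[0,0,0],[0,0,0],[0,0,0]]' --gripper '[0,0,0,0,0,0,0,0,0,0,0,0]'

```text
clock: 9.05
ee_pos: [0.5204, 0.0943, 0.0722]
orientation: [-3.102, -0.494, 0.0]
wrist_force: [-2.0, 0.8, 4.0]
gripper_width: -0.0001
grasp_force: 1.7
```

Emit:
drive_tool --linear '[[0,0,1],[0,0,2],[0,0,3],[0,0,4],[0,0,5],[0,0,6],[0,0,6]]' --twist '[[0,0,0],[0,0,0],[0,0,0],[0,0,0],[0,0,0],[0,0,0],[0,0,0]]' --gripper '[0,0,0,0,0,0,0]'

```text
clock: 9.93
ee_pos: [0.5205, 0.0943, 0.0662]
orientation: [-3.102, -0.494, -0.0]
wrist_force: [-2.8, 0.7, 5.7]
gripper_width: -0.0003
grasp_force: 2.3
```

Emit:
drive_tool --linear '[[0,0,-10],[0,0,-40],[0,0,-84],[0,0,-84],[0,0,-84]]' --twist '[[0,0,0],[0,0,0],[0,0,0],[0,0,0],[0,0,0]]' --gripper '[0,0,0,0,0]'

```text
clock: 10.55
ee_pos: [0.5205, 0.0942, 0.15]
orientation: [3.102, 0.494, 0.0]
wrist_force: [-0.1, 0.2, -0.5]
gripper_width: 0.0002
grasp_force: 0.0
```

Run:
```python
from h import *
s=manip.sense();print(s["ee_pos"],s["clock"],s["wrist_force"]);shift([.479,-.077,.15])
d=manip.get_image("side");cv2.imwrite("pics/s3.png",cv2.resize(d["img"][100:280,230:430],None,fx=3,fy=3))
for c in HUE: print(c,px(d["img"],"side",c))
```

```text
[0.52048981 0.09423716 0.15000786] 10.55 [-0.12384372  0.23299955 -0.45570621]
shift mm [-92.6 149.9   0. ]
green (array([331.19607843, 140.05882353]), 51, [326, 137, 11, 9, 71])
yellow (array([298.22826087, 221.44565217]), 92, [292, 217, 13, 11, 113])
blue (array([335.04347826, 182.89855072]), 69, [329, 179, 12, 14, 136])
```

View pics/s3.png

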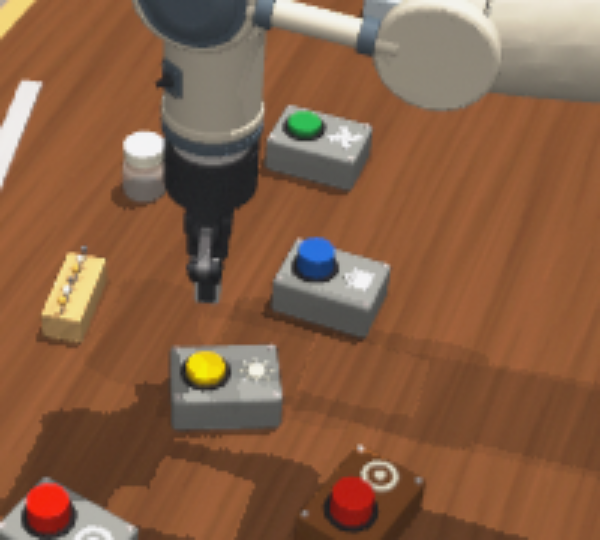

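The yellow cap, crop (206,368), is down and its box has not moved. Green (304,124) is still down and blue (316,258) is still up. The blue cap is next.

Emit:
drive_tool --linear '[[-31,50,0],[-62,100,0],[-93,150,0],[-93,150,0],[-93,150,0],[-93,150,30],[-93,150,60],[-93,150,60],[-93,150,60]]' --twist '[[0,0,0],[0,0,0],[0,0,0],[0,0,0],[0,0,0],[0,0,0],[0,0,0],[0,0,0],[0,0,0]]' --gripper '[0,0,0,0,0,0,0,0,0]'

```text
clock: 11.72
ee_pos: [0.4792, -0.0763, 0.0912]
orientation: [3.102, 0.497, 0.001]
wrist_force: [-0.3, -0.2, -0.1]
gripper_width: 0.0001
grasp_force: 0.0
```

Emit:
drive_tool --linear '[[0,0,4],[0,0,8],[0,0,10],[0,0,12],[0,0,14],[0,0,15],[0,0,16],[0,0,17],[0,0,18],[0,0,18]]' --twist '[[0,0,0],[0,0,0],[0,0,0],[0,0,0],[0,0,0],[0,0,0],[0,0,0],[0,0,0],[0,0,0],[0,0,0]]' --gripper '[0,0,0,0,0,0,0,0,0,0]'

```text
clock: 12.98
ee_pos: [0.4787, -0.0772, 0.0722]
orientation: [3.102, 0.494, 0.0]
wrist_force: [-0.1, -0.1, 3.6]
gripper_width: -0.0001
grasp_force: 1.7
```

Emit:
drive_tool --linear '[[0,0,1],[0,0,2],[0,0,3],[0,0,4],[0,0,5],[0,0,6],[0,0,6]]' --twist '[[0,0,0],[0,0,0],[0,0,0],[0,0,0],[0,0,0],[0,0,0],[0,0,0]]' --gripper '[0,0,0,0,0,0,0]'

```text
clock: 13.85
ee_pos: [0.4787, -0.0772, 0.0663]
orientation: [3.102, 0.494, 0.0]
wrist_force: [-0.2, -0.2, 4.6]
gripper_width: -0.0003
grasp_force: 2.3
```

Emit:
drive_tool --linear '[[0,0,-10],[0,0,-40],[0,0,-100],[0,0,-140],[0,0,-140],[0,0,-140]]' --twist '[[0,0,0],[0,0,0],[0,0,0],[0,0,0],[0,0,0],[0,0,0]]' --gripper '[0,0,0,0,0,0]'

```text
clock: 14.6
ee_pos: [0.4784, -0.0771, 0.2054]
orientation: [-3.102, -0.494, 0.002]
wrist_force: [0.4, 0.6, -0.7]
gripper_width: 0.0003
grasp_force: 0.0
```

Run:
```python
from h import *
d=manip.get_image("side");cv2.imwrite("pics/s4.png",cv2.resize(d["img"][100:300,200:400],None,fx=3,fy=3))
for c in HUE:
    try: print(c,px(d["img"],"side",c))
    except ValueError: print(c,"hidden")
```

```text
green (array([330.65217391, 139.93478261]), 46, [326, 137, 9, 9, 64])
yellow (array([298.50617284, 221.48148148]), 81, [292, 218, 14, 10, 109])
blue (array([334.81428571, 186.3       ]), 70, [329, 183, 12, 10, 100])
```

View pics/s4.png

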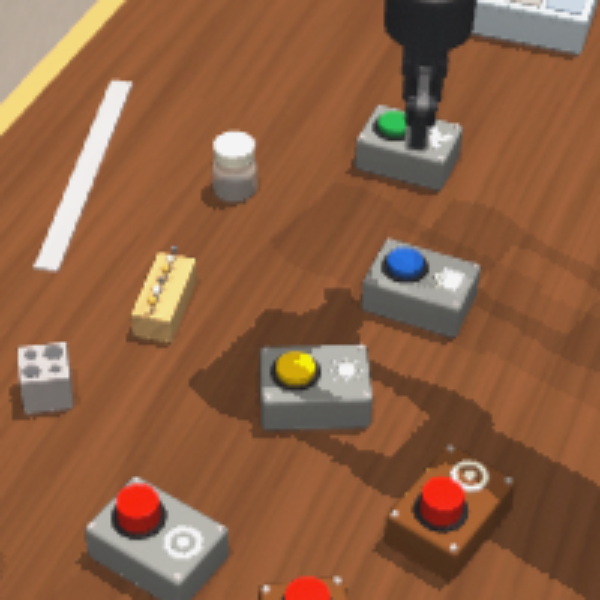

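Green (393,124), yellow (296,369) and blue (405,264) are all down, and the red cap (138,508) is out. Nothing else has moved and the hand is well above the boxes.

```bash
python3 -c "
from rig import manip
print(manip.hand_in())"
```

```text
the job is handed in; nothing more can be done
None
```

The job is handed in: I pressed the green, yellow and blue caps on in that order; in the last picture all three are down, the red cap is still out, no box has visibly moved and the hand is clear (the hand-in gave no verdict).

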